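# Sort the turned parts into their coloured trays

## Task

Sort the five loose turned parts from the last test into the two-bay trays, one part to a bay: the two stepped steel adapters into the blue tray, the brass and the grey steel bushing into the yellow tray, and the black sleeve into either bay of the green one. Set each down gently (do not drop it) inside its bay, upright as it stands now, and let go. Leave the oil bottle, the red bin and the spanner where they are.

Things in the scene. Friction and masses are not known exactly. Their poses are not given: they have to be found in the camera images.
- adapter1_mid (a point): stepped light-grey steel adapter standing upright on the 2 mm thick grey mat, 26 mm in diameter, 52 mm high, round, narrower foot down; it is widest between about 25 and 45 mm above its foot. Point at its centre, half-way up (26 mm above its foot); z is its axis, up
- adapter2_mid (a point): second stepped light-grey steel adapter of the same kind, 26 mm in diameter, 53 mm high, narrower foot down, widest between about 25 and 45 mm above its foot. Point at its centre, half-way up (26.5 mm above its foot); z is its axis, up
- brass_bushing_mid (a point): low brass-coloured ring bushing lying flat, 22 mm outside diameter, 16 mm high. Point at its centre, half-way up (8 mm above its underside); z is its axis, up
- steel_bushing_mid (a point): low grey steel ring bushing lying flat, 26 mm outside diameter, 12 mm high. Point at its centre, half-way up (6 mm above its underside); z is its axis, up
- black_sleeve_mid (a point): black round sleeve standing upright, 17 mm in diameter, 34 mm high. Point at its centre, half-way up (17 mm above its foot); z is its axis, up
- tray_blue: blue plastic tray for the two stepped steel adapters, fixed on the bench, 100 mm long (x) by 84 mm (y), 9 mm high, walls and floor 3 mm. A 3 mm rib along y, as high as the walls, parts it into two open bays, 45 by 78 mm inside, centred 24 mm to the +x and -x side. A 9 mm finger lug sticks out at the -x end. Origin: centre of the underside, on the bench top, z up; the bay floors are 3 mm above it
- tray_yellow: yellow plastic tray for the two bushings, fixed on the bench, 100 mm long (x) by 84 mm (y), 9 mm high, walls and floor 3 mm. A 3 mm rib along y, as high as the walls, parts it into two open bays, 45 by 78 mm inside, centred 24 mm to the +x and -x side. A 9 mm finger lug sticks out at the -x end. Origin: centre of the underside, on the bench top, z up; the bay floors are 3 mm above it
- tray_green: green plastic tray for the black sleeve, fixed on the bench, 100 mm long (x) by 84 mm (y), 9 mm high, walls and floor 3 mm. A 3 mm rib along y, as high as the walls, parts it into two open bays, 45 by 78 mm inside, centred 24 mm to the +x and -x side. A 9 mm finger lug sticks out at the -x end. Origin: centre of the underside, on the bench top, z up; the bay floors are 3 mm above it
- oil_bottle_mid (a point): bystander: white oil bottle with yellow label and red spout, 56 mm in diameter, 150 mm high, standing beyond the trays. Point at half its height; leave it alone
- red_bin_mid (a point): bystander: small loose red plastic bin, 92 by 58 mm, 46 mm high, standing to the right of the work. Point at half its height; leave it alone
- spanner_mid (a point): bystander: steel ring spanner lying flat, 155 mm long, 24 mm wide, 7 mm thick, left of the parts. Point at its middle; leave it alone
Things that resemble listed ones, but are neither listed nor needed, are in the scene too. Leave any pink look-alike of the part that bears adapter2_mid alone.

How it is judged:
At the end, for the whole second after the job is handed in: Adapters in the blue tray, bushings in the yellow, one to a bay; black sleeve in one bay of the green: each centre within 16 mm of the bay centre across the rib and 34 mm along it, foot within 4 mm of the tray floor, tilt under 0.15 rad, released and at rest ((((x of adapter1_mid in the frame of tray_blue between 0.008 and 0.04 m and y of adapter1_mid in the frame of tray_blue between -0.034 and 0.034 m and z of adapter1_mid in the frame of tray_blue between 0.025 and 0.033 m) and (x of adapter2_mid in the frame of tray_blue between -0.04 and -0.008 m and y of adapter2_mid in the frame of tray_blue between -0.034 and 0.034 m and z of adapter2_mid in the frame of tray_blue between 0.0255 and 0.0335 m)) or ((x of adapter1_mid in the frame of tray_blue between -0.04 and -0.008 m and y of adapter1_mid in the frame of tray_blue between -0.034 and 0.034 m and z of adapter1_mid in the frame of tray_blue between 0.025 and 0.033 m) and (x of adapter2_mid in the frame of tray_blue between 0.008 and 0.04 m and y of adapter2_mid in the frame of tray_blue between -0.034 and 0.034 m and z of adapter2_mid in the frame of tray_blue between 0.0255 and 0.0335 m))) and (((x of brass_bushing_mid in the frame of tray_yellow between 0.008 and 0.04 m and y of brass_bushing_mid in the frame of tray_yellow between -0.034 and 0.034 m and z of brass_bushing_mid in the frame of tray_yellow between 0.007 and 0.015 m) and (x of steel_bushing_mid in the frame of tray_yellow between -0.04 and -0.008 m and y of steel_bushing_mid in the frame of tray_yellow between -0.034 and 0.034 m and z of steel_bushing_mid in the frame of tray_yellow between 0.005 and 0.013 m)) or ((x of brass_bushing_mid in the frame of tray_yellow between -0.04 and -0.008 m and y of brass_bushing_mid in the frame of tray_yellow between -0.034 and 0.034 m and z of brass_bushing_mid in the frame of tray_yellow between 0.007 and 0.015 m) and (x of steel_bushing_mid in the frame of tray_yellow between 0.008 and 0.04 m and y of steel_bushing_mid in the frame of tray_yellow between -0.034 and 0.034 m and z of steel_bushing_mid in the frame of tray_yellow between 0.005 and 0.013 m))) and ((x of black_sleeve_mid in the frame of tray_green between 0.008 and 0.04 m and y of black_sleeve_mid in the frame of tray_green between -0.034 and 0.034 m and z of black_sleeve_mid in the frame of tray_green between 0.016 and 0.024 m) or (x of black_sleeve_mid in the frame of tray_green between -0.04 and -0.008 m and y of black_sleeve_mid in the frame of tray_green between -0.034 and 0.034 m and z of black_sleeve_mid in the frame of tray_green between 0.016 and 0.024 m)) and angle between each of adapter1_mid, adapter2_mid, brass_bushing_mid, steel_bushing_mid, black_sleeve_mid's own z axis and vertical below 0.15 rad and linear speed of each of adapter1, adapter2, brass_bushing, steel_bushing, black_sleeve below 0.02 m/s and contact force between each of adapter1, adapter2, brass_bushing, steel_bushing, black_sleeve and the fingers below 0.05 N); the robot touches nothing.
It fails at once if the oil bottle, the red bin or the spanner is shifted by more than 20 mm (distance of any of oil_bottle_mid, red_bin_mid, spanner_mid from where it was at the start of the episode above 0.02 m).
It fails at once if a part is let go in the air, its foot more than 30 mm above the tray floor ((height (world z) of adapter1_mid above 0.059 m and contact force between adapter1 and the fingers below 0.01 N) or (height (world z) of adapter2_mid above 0.0595 m and contact force between adapter2 and the fingers below 0.01 N) or (height (world z) of brass_bushing_mid above 0.041 m and contact force between brass_bushing and the fingers below 0.01 N) or (height (world z) of steel_bushing_mid above 0.039 m and contact force between steel_bushing and the fingers below 0.01 N) or (height (world z) of black_sleeve_mid above 0.05 m and contact force between black_sleeve and the fingers below 0.01 N)).
It also fails if it takes over 120 s, if anything falls off the work surface, if the arm or the gripper's body presses on something with over 40 N, if the wrist force passes 120 N, or if a joint passes its speed limit or range.

## Robot

A 6-joint arm with a two-finger parallel gripper is mounted at the origin on a cart in front of the work surface, level with it; the furniture and walls round the work are solid. World frame = base frame: x ahead of the robot, y to its left, z up, the work surface at z = 0. Lengths are in m, angles in rad, forces in N, time in s.
With the tool pointing down it reaches from about 0.275 to 0.75 m from the base axis. Payload 10.2 kg.
Tool frame: the origin (TCP) lies at the very end of the fingers, on their centre line; the grasp point (between the pads) lies arm.tcp_to_grasp behind it (arm.tcp_to_grasp is the distance from the TCP to the grasp point, in m); z points along the fingers, y is the line along which they close (so a half turn about z gives the same grasp; the last joint's range is limited). The gripper opens to 88 mm and grips with 3 to 60 N. Pads are 18 mm wide; open, the fingers measure 123 mm over their backs; the gripper's body (75 mm by 187 mm) begins 45 mm behind the grasp point.
Start: joints at [0.907, 0.313, 1.498, -0, 1.331, -0.223], TCP at [0.224, 0.475, 0.206] pointing down, gripper open.
Joint ranges: [-2.94, 2.94], [-0.97, 2.17], [0.19, 2.56], [-1.23, 4.37], [0.02, 3.11], [-2.88, 2.88]. Speed limits (rad/s): [2.39, 2.39, 3.01, 3.14, 3.14, 3.14].

## Interface

Orientations are given as [roll, pitch, yaw] about the fixed x, y, z axes, in that order (R = Rz(yaw) Ry(pitch) Rx(roll)).
In Python, from bench import arm gives the robot as it stands.
- The arm moves only by the tool apply_moves, never from a script. Its argument "commands" is a list of rows, each an object with "gripper": the opening, from 0 (shut) to 1 (fully open); "travel": the shift along the tool's x, y, z in m, a list of three; "spin": the turn about the tool's z in rad. A call has 1 to 20 rows; each row shifts and turns the commanded pose from where the row before left it, along the tool's axes as they then stand; what a row does not reach is not made up. A row lasts 1/10 s, in which the tool goes at most 50 mm and 8.59 degrees, less where a joint would pass 70% of its speed; a pose out of reach is approached as far as the arm can. A call is refused whole if a number of a shift passes 0.05 or a number of a turn 0.15, either way. A call with a gripper value outside its range is refused whole. The fingers move at their own pace and stop on an object; "force" is the grip in N (left out, the last holds). Time passes only in rows, so rows that do not move let the fingers close. It gives the time, the measured TCP pose, the force, the opening and the grip force at its end, in the units of the state.
- arm.sense(): the state, without advancing time (a new reading comes with each control period).
- arm.camera(name): name is "side" or "top"; returns (picture, depth): 400x640x3 uint8, blue, green, red; 400x640 float32, m along the optical axis (not along the pixel's ray), 0 where there is no reading.
- arm.camera_params(name): a dict with "fx", "fy", "cx", "cy" (pixels), "pose" (4x4, takes a point from camera to world coordinates). Camera axes: x right, y up, looking along -z (the intrinsics and any distortion apply to the point x, -y, -z); pixel columns grow to the right and rows downward; lengths in m; the calibration is good to about 2 mm. A picture is of the moment at which its call begins. camera_params takes no time and is no camera call.
- arm.sign_off(): hands the job in; it is judged then, once.
Trained networks look in the newest picture that a camera, given by its name, has taken for a name from the list of things; names that differ only in an ending like _2 or _b are one class to them, and where a whole thing is asked for, a point or a joint stands for the part that bears it (a point fixed in the world has none). Each returns a list of dicts, best first, with "confidence" (0 to 1); they miss things now and then, are a little off and sometimes report something else, mostly with a low value. They report only what shows in the picture. A call takes as long as a camera call. They do not tell look-alikes from the thing itself.
- arm.outline_of(camera, thing): "mask" (400x640 bool, what is visible of it) and "location" ([column, row] in pixels, amid what is visible of it).
The state is a dict: "t": time; "joint_pos": joint angles; "qvel": joint speeds; "tau": joint torques, N m; "tool_pos": TCP position; "eef_rot": TCP orientation; "force": force on the tool from outside, world axes, zero at the start; "ft_torque": the same for the moment, N m; "opening": finger opening in m; "grasp_force": force on a finger pad.
Only numpy, scipy, OpenCV 4.12 (cv2) and the standard library are available. Lean on these libraries where they do the work, as an engineer would, in place of code of your own. Each camera call takes 0.05 s, during which the arm holds its last target. There are 200 camera calls.

## Working session

There is one attempt and no reset: what is moved stays moved. The work goes in short steps, Python scripts to look and compute and a tool call to move; the robot and the scene stay as the last step left them, time stands still between calls to the robot, and variables do not carry over. Pictures are saved under pics/ and viewed, at most 14 in all, crops included, and the job is handed in when it is done.

Besides the shell and the picture viewer there is one more tool, called by a JSON object that holds its "op" and its "data". apply_moves: Moves the arm, as the interface text tells. Its arguments: {"type":"object","properties":{"commands":{"type":"array"},"force":{"type":"number"}},"required":["commands"]}

```bash
mkdir -p pics
cat > h.py <<'E'
import numpy as np, cv2
from bench import arm
def pts(cam, depth, mask):
    p=arm.camera_params(cam); v,u=np.nonzero(mask&(depth>0)); d=depth[v,u]
    c=np.stack([(u-p["cx"])/p["fx"]*d,-(v-p["cy"])/p["fy"]*d,-d,np.ones_like(d)])
    return (np.array(p["pose"])@c)[:3].T, u, v
E
python3 - <<'E'
from h import *
print(arm.tcp_to_grasp, arm.sense())
for c in("top","side"):
    im,d=arm.camera(c); cv2.imwrite(f"pics/{c}0.png",im); p=arm.camera_params(c); print({k:(np.round(v,3).tolist()) for k,v in p.items()})
    for n in "adapter1_mid adapter2_mid brass_bushing_mid steel_bushing_mid black_sleeve_mid tray_blue tray_yellow tray_green oil_bottle_mid red_bin_mid spanner_mid".split():
        for r in arm.outline_of(c,n):
            m=np.array(r["mask"]); P,u,v=pts(c,d,m)
            if len(P): print(c,n,round(r["confidence"],2),np.round(r["location"]),len(P),"med",np.median(P,0).round(3),"lo",np.percentile(P,2,0).round(3),"hi",np.percentile(P,98,0).round(3))
E
```

```text
0.0187 {'t': 0.0, 'joint_pos': array([ 9.06627450e-01,  3.13476340e-01,  1.49844356e+00, -3.18450460e-07,
        1.33100212e+00, -2.23389519e-01]), 'qvel': array([ 0.0010947 , -0.00131911, -0.00134492,  0.0005312 ,  0.00132494,
        0.00032957]), 'tau': array([-4.26929810e-04, -4.02219486e+01, -2.52267087e+01,  6.93892781e-02,
        3.53486405e-02, -6.61585500e-05]), 'tool_pos': array([0.22380964, 0.47458123, 0.20514518]), 'eef_rot': array([-3.14029625e+00, -2.94200927e-04,  2.70081318e+00]), 'force': array([-1.12812355,  1.02892643,  0.81565372]), 'ft_torque': array([-0.03890873,  0.01850798,  0.03906016]), 'grasp_force': 0.0, 'opening': 0.08824374132323938}
{'fx': 409.756, 'fy': 409.756, 'cx': 319.028, 'cy': 199.147, 'pose': [[-0.028, 0.996, -0.082, 0.401], [-1.0, -0.029, -0.001, 0.207], [-0.003, 0.082, 0.997, 0.956], [0.0, 0.0, 0.0, 1.0]]}
top adapter1_mid 0.59 [277. 164.] 1724 med [0.56  0.305 0.002] lo [ 0.507  0.252 -0.002] hi [0.615 0.362 0.01 ]
top adapter2_mid 0.65 [345. 274.] 91 med [0.306 0.158 0.05 ] lo [0.295 0.149 0.041] hi [0.316 0.168 0.053]
top adapter2_mid 0.4
[... 2591 characters left out ...]
375 0.201 0.011] hi [0.397 0.217 0.054]
side tray_blue 0.8 [276. 280.] 1653 med [0.495 0.42  0.002] lo [ 0.443  0.365 -0.001] hi [0.548 0.478 0.009]
side tray_yellow 0.75 [279. 218.] 874 med [0.622 0.202 0.003] lo [ 0.567  0.147 -0.001] hi [0.677 0.262 0.009]
side tray_green 0.8 [276. 245.] 1149 med [0.561 0.305 0.003] lo [ 0.506  0.251 -0.001] hi [0.617 0.365 0.009]
side oil_bottle_mid 0.71 [200. 240.] 1378 med [0.66  0.433 0.058] lo [0.644 0.406 0.003] hi [0.688 0.447 0.124]
side red_bin_mid 0.82 [320. 198.] 885 med [0.557 0.093 0.029] lo [0.517 0.039 0.002] hi [0.602 0.132 0.045]
side spanner_mid 0.93 [323. 312.] 461 med [0.367 0.473 0.004] lo [ 0.338  0.396 -0.001] hi [0.392 0.538 0.007]
```

Run:
```python
import cv2
a=cv2.imread("pics/top0.png"); cv2.imwrite("pics/top0c.png",cv2.resize(a[80:310,170:470],None,fx=2.6,fy=2.6,interpolation=cv2.INTER_CUBIC))
a=cv2.imread("pics/side0.png"); cv2.imwrite("pics/side0c.png",cv2.resize(a[130:350,160:460],None,fx=2.6,fy=2.6,interpolation=cv2.INTER_CUBIC))
```

```text
(no output)
```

View pics/top0c.png

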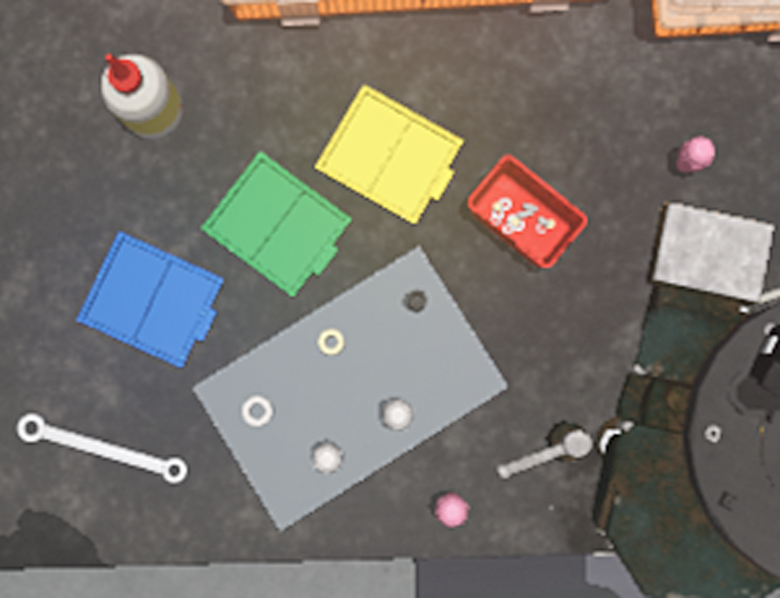

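View pics/side0c.png

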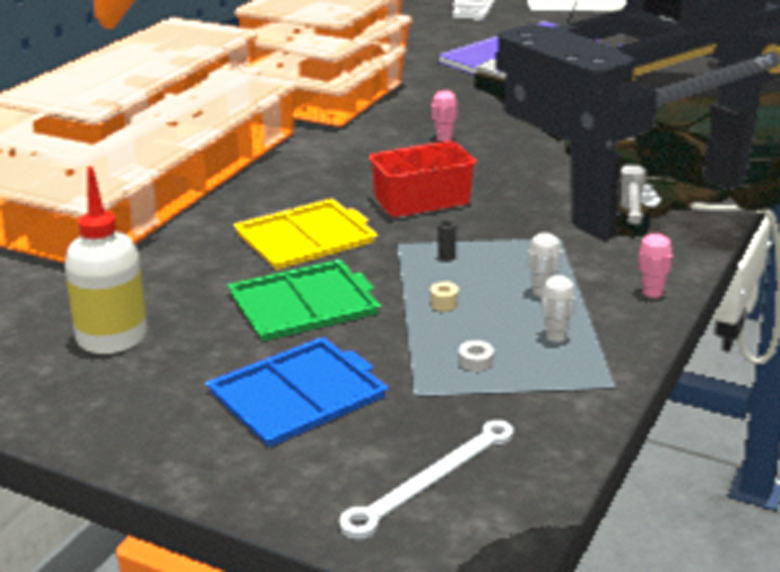

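The top crop shows two light-grey adapters on the mat, at full-image pixels (296,256) and (323,239). Two pink look-alikes stand off the mat at (345,274) and (438,139). The steel ring is at (269,238), the brass ring at (297,211) and the sleeve at (330,196). The two grey ones on the mat are the ones the task means, so the pink ones stay where they are. The side crop confirms this. Next I fit the positions.

```bash
cat > fit.py <<'E'
from h import *
est=dict(ad_a=(.351,.268,.052),ad_b=(.385,.208,.052),brass=(.449,.252,.016),steel=(.394,.33,.012),sleeve=(.486,.186,.034))
R=dict(ad_a=.013,ad_b=.013,brass=.011,steel=.013,sleeve=.0085)
def cloud(c):
    im,d=arm.camera(c); P,u,v=pts(c,d,np.ones(d.shape,bool)); return im,d,P,im[v,u]
def tray_fit(P):
    # 100x84 rectangle from xy of tray points, lug trimmed with percentiles along axes
    best=None
    for a in np.radians(np.arange(-90,90,.5)):
        ux=np.array([np.cos(a),np.sin(a)]); uy=np.array([-ux[1],ux[0]])
        x=P[:,:2]@ux; y=P[:,:2]@uy
        hy=np.percentile(y,[.7,99.3]); hx=np.percentile(x,[.7,99.3]); w=hy[1]-hy[0]
        if best is None or w<best[0]: best=(w,a,hx,hy,ux,uy)
    return best
if __name__=="__main__":
    for c in("top","side"):
        im,d,P,C=cloud(c)
        for n,e in est.items():
            s=(np.hypot(P[:,0]-e[0],P[:,1]-e[1])<.022)&(P[:,2]>.006)&(P[:,2]<.065)
            Q=P[s]; lo,hi=Q.min(0),Q.max(0)
            print(c,n,len(Q),"mid",((lo+hi)/2).round(4)[:2],"size",(hi-lo)[:2].round(3),"z",Q[:,2].max().round(3),"bgr",np.median(C[s],0))
        for n in("tray_blue","tray_yellow","tray_green"):
            r=arm.outline_of(c,n)[0]; Q,_,_=pts(c,d,np.array(r["mask"])); Q=Q[(Q[:,2]<.015)]
            w,a,hx,hy,ux,uy=tray_fit(Q)
            L=hx[1]-hx[0]; x=Q[:,:2]@ux; y=Q[:,:2]@uy
            # lug end: y-spread of extreme 6 mm
            e0=np.ptp(y[x<hx[0]+.006]); e1=np.ptp(y[x>hx[1]-.006])
            cx=(hx[1]-.05 if e0<e1 else hx[0]+.05)
            ctr=cx*ux+hy.mean()*uy
            print(c,n,r["confidence"],"axis deg",np.degrees(a),"w,L",w.round(3),L.round(3),"ends",e0.round(3),e1.round(3),"ctr",ctr.round(4),"bays",(ctr+.024*ux).round(4),(ctr-.024*ux).round(4))
E
python3 fit.py
```

```text
top ad_a 112 mid [0.3515 0.2619] size [0.026 0.023] z 0.055 bgr [194.5 197.5 202. ]
top ad_b 118 mid [0.3865 0.206 ] size [0.024 0.036] z 0.058 bgr [193.5 197.  201. ]
top brass 60 mid [0.4518 0.2577] size [0.021 0.021] z 0.021 bgr [197.  233.5 238. ]
top steel 73 mid [0.3929 0.3248] size [0.023 0.023] z 0.018 bgr [225. 228. 233.]
top sleeve 52 mid [0.4854 0.1813] size [0.015 0.016] z 0.038 bgr [ 95. 103. 107.]
top tray_blue 0.73 axis deg 65.0 w,L 0.087 0.108 ends 0.071 0.084 ctr [0.4955 0.4209] bays [0.5056 0.4427] [0.4854 0.3992]
top tray_yellow 0.3 axis deg 16.5 w,L 0.045 0.084 ends 0.03 0.021 ctr [0.6931 0.4207] bays [0.7161 0.4275] [0.6701 0.4138]
top tray_green 0.7 axis deg 52.0 w,L 0.086 0.107 ends 0.074 0.084 ctr [0.5613 0.306 ] bays [0.5761 0.3249] [0.5466 0.2871]
side ad_a 247 mid [0.3525 0.266 ] size [0.026 0.024] z 0.054 bgr [160. 164. 163.]
side ad_b 206 mid [0.3868 0.2063] size [0.025 0.023] z 0.055 bgr [166.  169.5 165.5]
side brass 80 mid [0.4537 0.2614] size [0.022 0.021] z 0.019 bgr [126. 176. 193.]
side steel 101 mid [0.3948 0.3268] size [0.025 0.027] z 0.015 bgr [197. 204. 199.]
side sleeve 97 mid [0.4873 0.1838] size [0.017 0.021] z 0.037 bgr [49. 50. 51.]
side tray_blue 0.77 axis deg 65.5 w,L 0.087 0.108 ends 0.053 0.087 ctr [0.4974 0.4224] bays [0.5074 0.4442] [0.4875 0.4005]Traceback (most recent call last):
  File "fit.py", line 23, in <module>
    r=arm.outline_of(c,n)[0]; Q,_,_=pts(c,d,np.array(r["mask"])); Q=Q[(Q[:,2]<.015)]
      ~~~~~~~~~~~~~~~~~~~^^^
IndexError: list index out of range
```

Run:
```python
from fit import *
for c in("top","side"):
    im,d,P,C=cloud(c); h=cv2.cvtColor(C[None].copy(),cv2.COLOR_BGR2HSV)[0]
    for n,(h0,h1,e) in dict(blue=(100,125,(.495,.42)),yellow=(22,35,(.622,.2)),green=(45,80,(.56,.305))).items():
        s=(h[:,0]>h0)&(h[:,0]<h1)&(h[:,1]>110)&(h[:,2]>60)&(np.hypot(*(P[:,:2]-e).T)<.08)&(P[:,2]<.02)
        w,a,hx,hy,ux,uy=tray_fit(P[s]); ctr=(hx[1]-.05)*ux+hy.mean()*uy
        print(c,n,s.sum(),np.degrees(a),w.round(3),(hx[1]-hx[0]).round(3),ctr.round(4),"bays",(ctr+.024*ux).round(4),(ctr-.024*ux).round(4))
```

```text
top blue 1748 63.50000000000001 0.088 0.112 [0.4983 0.4245] bays [0.5091 0.446 ] [0.4876 0.4031]
top yellow 1717 59.00000000000001 0.09 0.111 [0.6249 0.2053] bays [0.6373 0.2259] [0.6125 0.1847]
top green 628 52.0 0.086 0.107 [0.5627 0.3092] bays [0.5775 0.3281] [0.5479 0.2903]
side blue 1666 70.5 0.096 0.115 [0.4991 0.4239] bays [0.5071 0.4465] [0.4911 0.4012]
side yellow 924 60.5 0.107 0.117 [0.6316 0.2   ] bays [0.6434 0.2209] [0.6197 0.1791]
side green 1156 56.5 0.097 0.11 [0.5657 0.3071] bays [0.579  0.3271] [0.5525 0.2871]
```

Run:
```python
from fit import *
for c in("top","side"):
    im,d,P,C=cloud(c)
    for y0 in np.arange(.05,.4,.05):
        s=(P[:,1]>y0)&(P[:,1]<y0+.05)&(P[:,0]>.66)&(P[:,0]<.85)&(P[:,2]>.03)
        if s.sum()>5: print(c,y0.round(2),s.sum(),"minx",np.percentile(P[s,0],2).round(3),"z",np.percentile(P[s,2],[5,95]).round(3))
```

```text
top 0.05 1588 minx 0.75 z [0.055 0.286]
top 0.1 1520 minx 0.752 z [0.056 0.135]
top 0.15 1790 minx 0.752 z [0.057 0.204]
top 0.2 1474 minx 0.751 z [0.056 0.134]
top 0.25 1539 minx 0.743 z [0.053 0.134]
top 0.3 1005 minx 0.747 z [0.055 0.133]
top 0.35 145 minx 0.661 z [0.033 0.084]
side 0.05 1345 minx 0.752 z [0.047 0.361]
side 0.1 799 minx 0.753 z [0.04  0.238]
side 0.15 1678 minx 0.754 z [0.053 0.381]
side 0.2 782 minx 0.751 z [0.039 0.133]
side 0.25 961 minx 0.744 z [0.039 0.133]
side 0.3 1598 minx 0.751 z [0.037 0.131]
side 0.35 35 minx 0.771 z [0.035 0.056]
```

{"op": "apply_moves", "data": {"commands": [{"gripper":0.6,"travel":[0,0,0],"spin":0.15},{"gripper":0.6,"travel":[0,0,0],"spin":0.15},{"gripper":0.6,"travel":[0,0,0],"spin":0.15},{"gripper":0.6,"travel":[0,0,0],"spin":0.15},{"gripper":0.6,"travel":[0,0,0],"spin":0.15},{"gripper":0.6,"travel":[0,0,0],"spin":0.15},{"gripper":0.6,"travel":[0,0,0],"spin":0.15},{"gripper":0.6,"travel":[0,0,0],"spin":0.15},{"gripper":0.6,"travel":[0,0,0],"spin":0.15},{"gripper":0.6,"travel":[0,0,0],"spin":0.15},{"gripper":0.6,"travel":[0,0,0],"spin":0.07},{"gripper":0.6,"travel":[0,0,0],"spin":0}], "force": 15}}

```text
t: 2.95
tool_pos: [0.224, 0.4748, 0.2057]
eef_rot: [3.142, -0.0, 1.13]
force: [0.3, 0.1, -1.0]
opening: 0.0534
grasp_force: 0.0
```

```bash
cat > go.py <<'E'
import sys
from h import *
# args: x,y,z targets -> tool-axis shifts, sequentially, from the present pose (optional start yaw deg to plan for)
s=arm.sense(); p=s["tool_pos"]; yaw=s["eef_rot"][2]
for a in sys.argv[1:]:
    if a.startswith("yaw"):
        y=np.radians(float(a[3:])); print("spin",round(yaw-y,3)); yaw=y; continue
    q=np.array([float(v) for v in a.split(",")]); d=q-p
    X=np.array([np.cos(yaw),np.sin(yaw),0]); Y=np.array([np.sin(yaw),-np.cos(yaw),0])
    t=np.array([d@X,d@Y,-d[2]]); n=int(np.ceil(np.linalg.norm(t)/.04)); print(a,t.round(4),"rows",n,(t/n).round(4)); p=q
E
python3 go.py .352,.264,.12 .352,.264,.018 .352,.264,.10 .506,.443,.10 .506,.443,.021 .506,.443,.1 .386,.206,.1 .386,.206,.018 .386,.206,.1 .4855,.399,.1 .4855,.399,.021
```

```text
.352,.264,.12 [-0.1361  0.2056  0.0857] rows 7 [-0.0194  0.0294  0.0122]
.352,.264,.018 [0.    0.    0.102] rows 3 [0.    0.    0.034]
.352,.264,.10 [ 0.     0.    -0.082] rows 3 [ 0.      0.     -0.0273]
.506,.443,.10 [ 0.2276  0.063  -0.    ] rows 6 [ 0.0379  0.0105 -0.    ]
.506,.443,.021 [0.    0.    0.079] rows 2 [0.     0.     0.0395]
.506,.443,.1 [ 0.     0.    -0.079] rows 2 [ 0.      0.     -0.0395]
.386,.206,.1 [-0.2655 -0.0075 -0.    ] rows 7 [-0.0379 -0.0011 -0.    ]
.386,.206,.018 [0.    0.    0.082] rows 3 [0.     0.     0.0273]
.386,.206,.1 [ 0.     0.    -0.082] rows 3 [ 0.      0.     -0.0273]
.4855,.399,.1 [ 0.217   0.0077 -0.    ] rows 6 [ 0.0362  0.0013 -0.    ]
.4855,.399,.021 [0.    0.    0.079] rows 2 [0.     0.     0.0395]
```

{"op": "apply_moves", "data": {"commands": [{"gripper":0.6,"travel":[-0.0196,0.0293,0.0122],"spin":0},{"gripper":0.6,"travel":[-0.0196,0.0293,0.0122],"spin":0},{"gripper":0.6,"travel":[-0.0196,0.0293,0.0122],"spin":0},{"gripper":0.6,"travel":[-0.0196,0.0293,0.0122],"spin":0},{"gripper":0.6,"travel":[-0.0196,0.0293,0.0122],"spin":0},{"gripper":0.6,"travel":[-0.0196,0.0293,0.0122],"spin":0},{"gripper":0.6,"travel":[-0.0196,0.0293,0.0122],"spin":0},{"gripper":0.6,"travel":[0,0,0],"spin":0},{"gripper":0.6,"travel":[0,0,0],"spin":0},{"gripper":0.6,"travel":[0,0,0],"spin":0}]}}

```text
t: 3.95
tool_pos: [0.351, 0.2641, 0.1207]
eef_rot: [3.141, -0.001, 1.133]
force: [-0.2, -0.2, -0.1]
opening: 0.0529
grasp_force: 0.0
```

{"op": "apply_moves", "data": {"commands": [{"gripper":0.6,"travel":[0,0,0.02],"spin":0},{"gripper":0.6,"travel":[0,0,0.02],"spin":0},{"gripper":0.6,"travel":[0,0,0.02],"spin":0},{"gripper":0.6,"travel":[0,0,0.02],"spin":0},{"gripper":0.6,"travel":[0,0,0.02],"spin":0},{"gripper":0.6,"travel":[0,0,0],"spin":0},{"gripper":0.6,"travel":[0,0,0],"spin":0},{"gripper":0,"travel":[0,0,0],"spin":0},{"gripper":0,"travel":[0,0,0],"spin":0},{"gripper":0,"travel":[0,0,0],"spin":0},{"gripper":0,"travel":[0,0,0],"spin":0},{"gripper":0,"travel":[0,0,0],"spin":0},{"gripper":0,"travel":[0,0,0],"spin":0},{"gripper":0,"travel":[0,0,0],"spin":0},{"gripper":0,"travel":[0,0,0],"spin":0}], "force": 15}}

```text
t: 5.45
tool_pos: [0.352, 0.2636, 0.0211]
eef_rot: [3.14, -0.002, 1.131]
force: [-0.3, -0.9, 7.4]
opening: 0.0008
grasp_force: 4.1
```

Run:
```python
from h import *
im,d=arm.camera("side"); cv2.imwrite("pics/s1.png",cv2.resize(im[130:330,260:460],None,fx=3.5,fy=3,interpolation=cv2.INTER_CUBIC))
im,d=arm.camera("top"); cv2.imwrite("pics/t1.png",cv2.resize(im[160:320,220:420],None,fx=3.5,fy=3.5,interpolation=cv2.INTER_CUBIC))
print(arm.sense()["opening"],arm.sense()["force"])
```

```text
0.00042839422924561486 [0.57085792 0.25767309 7.1990962 ]
```

View pics/s1.png

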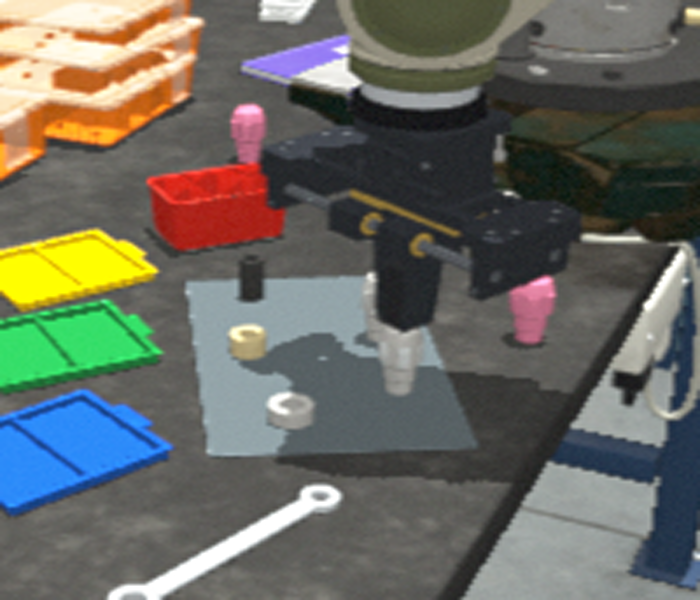

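View pics/t1.png

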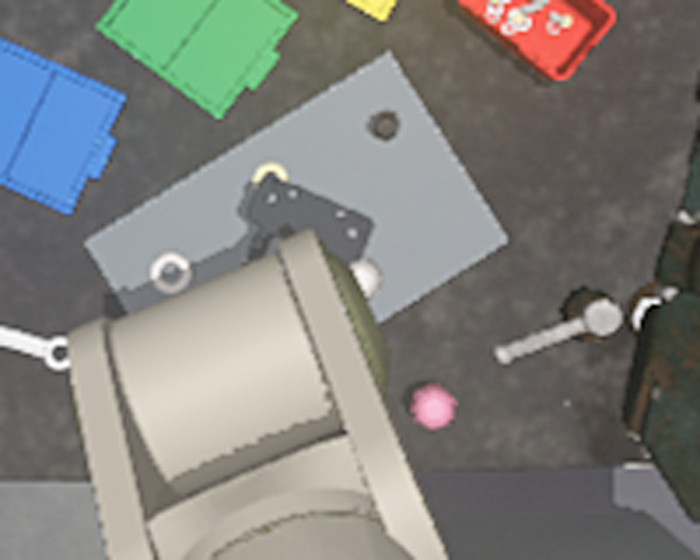

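Run:
```python
from h import *
for c in("side","top"):
    im,d=arm.camera(c); P,u,v=pts(c,d,np.ones(d.shape,bool)); C=im[v,u].astype(int)
    s=(np.hypot(P[:,0]-.352,P[:,1]-.266)<.04)&(P[:,2]>.004)&(P[:,2]<.09)
    lig=C.min(1)>110
    for n,m in(("light",s&lig),("dark",s&~lig)):
        Q=P[m]
        for z0 in np.arange(0,.09,.01):
            k=(Q[:,2]>=z0)&(Q[:,2]<z0+.01)
            if k.sum()>2: print(c,n,z0.round(2),k.sum(),Q[k].min(0).round(3)[:2],Q[k].max(0).round(3)[:2],"rows",v[m][k].min(),v[m][k].max())
p=arm.camera_params("side"); q=np.linalg.inv(p["pose"])@np.array([*arm.sense()["tool_pos"],1]); print("tcp px",p["cx"]+p["fx"]*q[0]/-q[2],p["cy"]-p["fy"]*q[1]/-q[2],-q[2])
```

```text
side light 0.0 20 [0.346 0.26 ] [0.358 0.272] rows 257 260
side light 0.01 33 [0.344 0.262] [0.358 0.274] rows 253 257
side light 0.02 34 [0.34  0.261] [0.362 0.277] rows 249 253
side light 0.03 55 [0.339 0.263] [0.363 0.277] rows 244 250
side light 0.04 70 [0.34  0.259] [0.365 0.279] rows 239 246
side light 0.05 11 [0.343 0.262] [0.365 0.275] rows 237 241
side dark 0.01 4 [0.36  0.268] [0.361 0.269] rows 252 255
side dark 0.05 36 [0.336 0.259] [0.368 0.278] rows 234 240
side dark 0.06 71 [0.335 0.262] [0.368 0.281] rows 229 238
side dark 0.07 81 [0.334 0.259] [0.37 0.28] rows 224 234
side dark 0.08 73 [0.333 0.261] [0.37 0.28] rows 220 229
tcp px 373.98170435744646 250.99907351337396 0.9728538751470878
```

{"op": "apply_moves", "data": {"commands": [{"gripper":0,"travel":[0,0,-0.02],"spin":0},{"gripper":0,"travel":[0,0,-0.03],"spin":0},{"gripper":0,"travel":[0,0,-0.03],"spin":0},{"gripper":0.6,"travel":[0,0,0],"spin":0},{"gripper":0.6,"travel":[0,0,0],"spin":0},{"gripper":0.6,"travel":[0,0,0],"spin":0},{"gripper":0.6,"travel":[0,0,0],"spin":0},{"gripper":0.6,"travel":[0,0,0],"spin":0},{"gripper":0.6,"travel":[0,0,0],"spin":0}]}}

```text
t: 6.55
tool_pos: [0.351, 0.2633, 0.0999]
eef_rot: [-3.141, 0.001, 1.131]
force: [0.3, 0.7, 0.7]
opening: 0.0463
grasp_force: 0.0
```

Run:
```python
from h import *
c="side"; im,d=arm.camera(c); cv2.imwrite("pics/s2.png",cv2.resize(im[150:300,290:440],None,fx=4,fy=4,interpolation=cv2.INTER_CUBIC))
P,u,v=pts(c,d,np.ones(d.shape,bool)); C=im[v,u].astype(int)
s=(np.hypot(P[:,0]-.352,P[:,1]-.264)<.07)&(P[:,2]>.06)&(P[:,2]<.25)&(C.max(1)<90); Q=P[s]
for z0 in np.arange(.06,.2,.01):
    k=(Q[:,2]>=z0)&(Q[:,2]<z0+.01)
    if k.sum()>2: print(z0.round(2),k.sum(),Q[k].min(0).round(3)[:2],Q[k].max(0).round(3)[:2])
s=arm.sense(); print(s["tool_pos"],s["force"],s["opening"])
```

```text
0.13 84 [0.315 0.244] [0.388 0.289]
0.14 110 [0.314 0.245] [0.389 0.291]
0.15 119 [0.312 0.243] [0.389 0.289]
0.16 112 [0.312 0.244] [0.39  0.291]
0.17 134 [0.311 0.238] [0.392 0.291]
0.18 89 [0.312 0.238] [0.393 0.292]
0.19 54 [0.307 0.238] [0.394 0.312]
0.2 185 [0.303 0.231] [0.421 0.32 ]
[0.35103765 0.26328597 0.10004045] [-0.63805319  0.15734855 -0.49288313] 0.05031972213430036
```

View pics/s2.png

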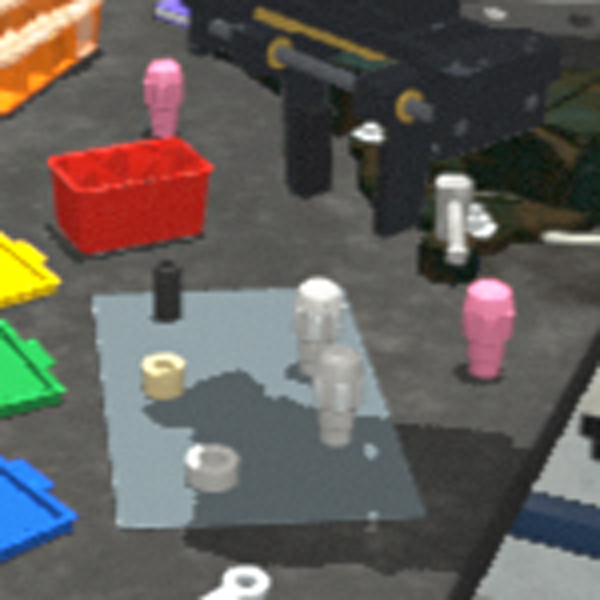

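The side crop shows the fingertips well above where the reported pose puts them, at about z = 0.13 against a TCP of 0.10. The adapter is still standing. I'll measure that offset more closely.

```bash
cat > tip.py <<'E'
from h import *
def tip():
    s=arm.sense(); t=s["tool_pos"]; im,d=arm.camera("side"); P,u,v=pts("side",d,np.ones(d.shape,bool)); C=im[v,u].astype(int)
    k=(np.hypot(P[:,0]-t[0],P[:,1]-t[1])<.07)&(P[:,2]>t[2]-.01)&(P[:,2]<t[2]+.08)&(P[:,2]>.06)&(C.max(1)<75); Q=P[k]
    yaw=s["eef_rot"][2]; Y=np.array([np.sin(yaw),-np.cos(yaw)]); X=np.array([np.cos(yaw),np.sin(yaw)])
    w=(Q[:,:2]-t[:2])
    for nm,f in(("+y",w@Y>.01),("-y",w@Y<-.01)):
        q=Q[f]; print(nm,len(q),"z low",np.percentile(q[:,2],[0,2,5]).round(4),"y rng",np.percentile(w[f]@Y,[2,98]).round(4),"x rng",np.percentile(w[f]@X,[2,98]).round(4))
    print(t.round(4))
tip()
E
python3 tip.py
```

```text
+y 280 z low [0.1314 0.1332 0.1349] y rng [0.0244 0.0405] x rng [-0.0088  0.011 ]
-y 267 z low [0.1319 0.1342 0.1366] y rng [-0.0431 -0.0257] x rng [-0.0089  0.0112]
[0.351  0.2633 0.1   ]
```

{"op": "apply_moves", "data": {"commands": [{"gripper":0.6,"travel":[0,0,0.025],"spin":0},{"gripper":0.6,"travel":[0,0,0.025],"spin":0},{"gripper":0.6,"travel":[0,0,0.025],"spin":0},{"gripper":0.6,"travel":[0,0,0.025],"spin":0},{"gripper":0.6,"travel":[0,0,0.01],"spin":0},{"gripper":0.6,"travel":[0,0,0],"spin":0},{"gripper":0,"travel":[0,0,0],"spin":0},{"gripper":0,"travel":[0,0,0],"spin":0},{"gripper":0,"travel":[0,0,0],"spin":0},{"gripper":0,"travel":[0,0,0],"spin":0},{"gripper":0,"travel":[0,0,0],"spin":0},{"gripper":0,"travel":[0,0,0],"spin":0},{"gripper":0,"travel":[0,0,0],"spin":0},{"gripper":0,"travel":[0,0,0],"spin":0}], "force": 15}}

```text
t: 8.05
tool_pos: [0.3516, 0.2635, -0.0092]
eef_rot: [3.141, -0.001, 1.131]
force: [-0.2, -0.0, 6.3]
opening: 0.0245
grasp_force: 15.0
```

{"op": "apply_moves", "data": {"commands": [{"gripper":0,"travel":[0,0,-0.005],"spin":0},{"gripper":0,"travel":[0,0,-0.01],"spin":0},{"gripper":0,"travel":[0,0,-0.015],"spin":0},{"gripper":0,"travel":[0,0,0],"spin":0},{"gripper":0,"travel":[0,0,0],"spin":0}], "force": 25}}

```text
t: 8.55
tool_pos: [0.3511, 0.2633, 0.0205]
eef_rot: [3.141, -0.0, 1.131]
force: [-0.4, -0.3, -1.2]
opening: 0.0241
grasp_force: 25.0
```

```bash
python3 - <<'E'
from h import *
im,d=arm.camera("side"); cv2.imwrite("pics/s3.png",cv2.resize(im[180:280,320:420],None,fx=5,fy=5,interpolation=cv2.INTER_CUBIC))
E
python3 go.py .352,.264,.068 .506,.443,.068
```

```text
.352,.264,.068 [ 0.0012  0.0007 -0.0479] rows 2 [ 0.0006  0.0003 -0.024 ]
.506,.443,.068 [ 0.2275  0.0631 -0.    ] rows 6 [ 0.0379  0.0105 -0.    ]
```

View pics/s3.png

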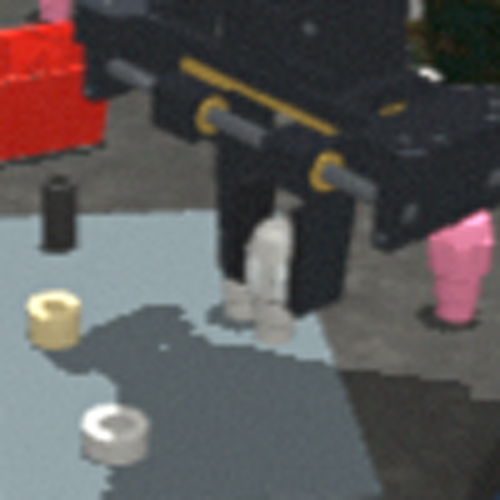

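{"op": "apply_moves", "data": {"commands": [{"gripper":0,"travel":[0,0,-0.024],"spin":0},{"gripper":0,"travel":[0,0,-0.024],"spin":0},{"gripper":0,"travel":[0.038,0.0105,0],"spin":0},{"gripper":0,"travel":[0.038,0.0105,0],"spin":0},{"gripper":0,"travel":[0.038,0.0105,0],"spin":0},{"gripper":0,"travel":[0.038,0.0105,0],"spin":0},{"gripper":0,"travel":[0.038,0.0105,0],"spin":0},{"gripper":0,"travel":[0.038,0.0105,0],"spin":0},{"gripper":0,"travel":[0,0,0],"spin":0},{"gripper":0,"travel":[0,0,0.02],"spin":0},{"gripper":0,"travel":[0,0,0.02],"spin":0},{"gripper":0,"travel":[0,0,0.02],"spin":0},{"gripper":0,"travel":[0,0,0],"spin":0},{"gripper":0,"travel":[0,0,0],"spin":0}]}}

```text
t: 10.0
tool_pos: [0.505, 0.4425, 0.0083]
eef_rot: [-3.141, 0.001, 1.131]
force: [0.1, 0.4, -0.6]
opening: 0.0243
grasp_force: 25.0
```

Run:
```python
from h import *
print(arm.sense()["tool_pos"])
im,d=arm.camera("side"); P,u,v=pts("side",d,np.ones(d.shape,bool)); C=im[v,u].astype(int); C=C
s=(np.hypot(P[:,0]-.506,P[:,1]-.443)<.03)&(P[:,2]>.012)&(P[:,2]<.08)&(C.min(1)>80)&(np.ptp(C,axis=1)<40); Q=P[s]
print(Q.min(0).round(4),Q.max(0).round(4))
cv2.imwrite("pics/s4.png",cv2.resize(im[200:340,200:340],None,fx=4,fy=4,interpolation=cv2.INTER_CUBIC))
```

```text
[0.50497824 0.44245658 0.00832104]
[0.488  0.439  0.0191] [0.5348 0.4617 0.0793]
```

View pics/s4.png

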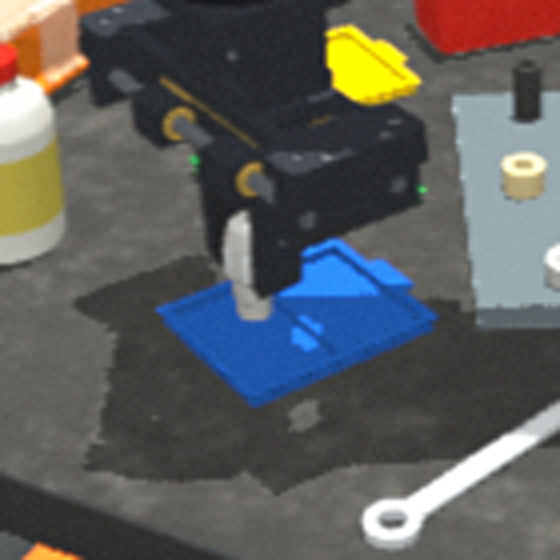

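{"op": "apply_moves", "data": {"commands": [{"gripper":0,"travel":[0,0,0.008],"spin":0},{"gripper":0,"travel":[0,0,0.005],"spin":0},{"gripper":0,"travel":[0,0,0.002],"spin":0},{"gripper":0,"travel":[0,0,0.001],"spin":0},{"gripper":0,"travel":[0,0,0],"spin":0},{"gripper":0,"travel":[0,0,0],"spin":0}]}}

```text
t: 10.65
tool_pos: [0.5053, 0.4428, -0.0075]
eef_rot: [3.141, -0.0, 1.131]
force: [-0.5, 0.3, -1.2]
opening: 0.0241
grasp_force: 25.0
```

{"op": "apply_moves", "data": {"commands": [{"gripper":0,"travel":[0,0,0.001],"spin":0},{"gripper":0,"travel":[0,0,0],"spin":0},{"gripper":0.5,"travel":[0,0,0],"spin":0},{"gripper":0.5,"travel":[0,0,0],"spin":0},{"gripper":0.5,"travel":[0,0,0],"spin":0},{"gripper":0.5,"travel":[0,0,0],"spin":0},{"gripper":0.5,"travel":[0,0,-0.02],"spin":0},{"gripper":0.5,"travel":[0,0,-0.03],"spin":0},{"gripper":0.6,"travel":[0,0,-0.03],"spin":0},{"gripper":0.6,"travel":[-0.038,-0.001,0],"spin":0},{"gripper":0.6,"travel":[-0.038,-0.001,0],"spin":0},{"gripper":0.6,"travel":[-0.038,-0.001,0],"spin":0},{"gripper":0.6,"travel":[-0.038,-0.001,0],"spin":0},{"gripper":0.6,"travel":[-0.038,-0.001,0],"spin":0},{"gripper":0.6,"travel":[-0.038,-0.001,0],"spin":0},{"gripper":0.6,"travel":[-0.037,-0.001,0],"spin":0},{"gripper":0.6,"travel":[0,0,0],"spin":0},{"gripper":0.6,"travel":[0,0,0],"spin":0}]}}

```text
t: 12.45
tool_pos: [0.3865, 0.2059, 0.0718]
eef_rot: [3.141, -0.001, 1.13]
force: [0.2, 0.2, 0.5]
opening: 0.0525
grasp_force: 0.0
```

```bash
cat > chk.py <<'E'
import sys
from h import *
# chk.py name cx cy(tray) deg halfdist z
x,y,a,ex,ey=map(float,sys.argv[1:6])
for c in("side","top"):
    im,d=arm.camera(c); P,u,v=pts(c,d,np.ones(d.shape,bool))
    s=(np.hypot(P[:,0]-ex,P[:,1]-ey)<.026)&(P[:,2]>.0125)&(P[:,2]<.07); Q=P[s]
    if len(Q)<5: print(c,"none"); continue
    m=(Q.min(0)+Q.max(0))/2; w=m[:2]-[x,y]; r=np.radians(a)
    print(c,len(Q),"mid",m.round(4)[:2],"size",np.ptp(Q[:,:2],axis=0).round(3),"top",Q[:,2].max().round(4),"in tray",(w@[np.cos(r),np.sin(r)]).round(4),(w@[-np.sin(r),np.cos(r)]).round(4))
E
python3 chk.py .4955 .421 65 .506 .443; python3 go.py .3866,.206,.07 .3866,.206,-.010 .3866,.206,.070 .4855,.399,.070 .4855,.399,.01
```

```text
side 270 mid [0.5038 0.4449] size [0.025 0.025] top 0.0562 in tray 0.0251 0.0026
top 124 mid [0.5049 0.4414] size [0.025 0.026] top 0.0567 in tray 0.0225 0.0001
.3866,.206,.07 [-0.0006  0.0001  0.0015] rows 1 [-0.0006  0.0001  0.0015]
.3866,.206,-.010 [0.   0.   0.08] rows 2 [0.   0.   0.04]
.3866,.206,.070 [ 0.    0.   -0.08] rows 2 [ 0.    0.   -0.04]
.4855,.399,.070 [ 0.2167  0.0074 -0.    ] rows 6 [ 0.0361  0.0012 -0.    ]
.4855,.399,.01 [0.   0.   0.06] rows 2 [0.   0.   0.03]
```

{"op": "apply_moves", "data": {"commands": [{"gripper":0.6,"travel":[0,0,0.025],"spin":0},{"gripper":0.6,"travel":[0,0,0.025],"spin":0},{"gripper":0.6,"travel":[0,0,0.02],"spin":0},{"gripper":0.6,"travel":[0,0,0.011],"spin":0},{"gripper":0.6,"travel":[0,0,0],"spin":0},{"gripper":0,"travel":[0,0,0],"spin":0},{"gripper":0,"travel":[0,0,0],"spin":0},{"gripper":0,"travel":[0,0,0],"spin":0},{"gripper":0,"travel":[0,0,0],"spin":0},{"gripper":0,"travel":[0,0,0],"spin":0},{"gripper":0,"travel":[0,0,0],"spin":0},{"gripper":0,"travel":[0,0,0],"spin":0}]}}

```text
t: 13.75
tool_pos: [0.3865, 0.2061, -0.0093]
eef_rot: [3.141, -0.001, 1.131]
force: [0.3, 0.2, 5.4]
opening: 0.0254
grasp_force: 24.4
```

{"op": "apply_moves", "data": {"commands": [{"gripper":0,"travel":[0,0,-0.01],"spin":0},{"gripper":0,"travel":[0,0,-0.03],"spin":0},{"gripper":0,"travel":[0,0,-0.04],"spin":0},{"gripper":0,"travel":[0.0362,0.0012,0],"spin":0},{"gripper":0,"travel":[0.0362,0.0012,0],"spin":0},{"gripper":0,"travel":[0.0362,0.0012,0],"spin":0},{"gripper":0,"travel":[0.0362,0.0012,0],"spin":0},{"gripper":0,"travel":[0.0362,0.0012,0],"spin":0},{"gripper":0,"travel":[0.0362,0.0012,0],"spin":0},{"gripper":0,"travel":[0,0,0],"spin":0},{"gripper":0,"travel":[0,0,0.025],"spin":0},{"gripper":0,"travel":[0,0,0.025],"spin":0},{"gripper":0,"travel":[0,0,0.015],"spin":0},{"gripper":0,"travel":[0,0,0.008],"spin":0},{"gripper":0,"travel":[0,0,0.003],"spin":0},{"gripper":0,"travel":[0,0,0.002],"spin":0},{"gripper":0,"travel":[0,0,0],"spin":0},{"gripper":0,"travel":[0,0,0],"spin":0}]}}

```text
t: 15.55
tool_pos: [0.4854, 0.3996, -0.0069]
eef_rot: [3.141, -0.001, 1.131]
force: [0.4, -0.3, -0.1]
opening: 0.0256
grasp_force: 24.6
```

{"op": "apply_moves", "data": {"commands": [{"gripper":0,"travel":[0,0,0.0013],"spin":0},{"gripper":0,"travel":[0,0,0],"spin":0},{"gripper":0.5,"travel":[0,0,0],"spin":0},{"gripper":0.5,"travel":[0,0,0],"spin":0},{"gripper":0.5,"travel":[0,0,0],"spin":0},{"gripper":0.5,"travel":[0,0,0],"spin":0},{"gripper":0.5,"travel":[0,0,-0.02],"spin":0},{"gripper":0.5,"travel":[0,0,-0.03],"spin":0},{"gripper":0.5,"travel":[0,0,-0.03],"spin":0},{"gripper":0.5,"travel":[0,0,0],"spin":0.096},{"gripper":0.5,"travel":[0,0,0],"spin":0}]}}

```text
t: 16.65
tool_pos: [0.4853, 0.3995, 0.0716]
eef_rot: [3.141, -0.001, 1.034]
force: [-0.7, -0.1, -0.3]
opening: 0.044
grasp_force: 0.0
```

```bash
python3 chk.py .4955 .421 65 .506 .443; python3 go.py .394,.3255,.072 .394,.3255,.03 .394,.3255,-.025 .394,.3255,.05 .633,.225,.05 .633,.225,0
```

```text
side 270 mid [0.5048 0.4447] size [0.024 0.025] top 0.0567 in tray 0.0254 0.0016
top none
.394,.3255,.072 [-0.1096 -0.0406 -0.0017] rows 3 [-0.0365 -0.0135 -0.0006]
.394,.3255,.03 [0.    0.    0.042] rows 2 [0.    0.    0.021]
.394,.3255,-.025 [0.    0.    0.055] rows 2 [0.     0.     0.0275]
.394,.3255,.05 [ 0.     0.    -0.075] rows 2 [ 0.      0.     -0.0375]
.633,.225,.05 [ 0.0351  0.2569 -0.    ] rows 7 [ 0.005   0.0367 -0.    ]
.633,.225,0 [0.   0.   0.05] rows 2 [0.    0.    0.025]
```

{"op": "apply_moves", "data": {"commands": [{"gripper":0.5,"travel":[-0.0365,-0.0135,0],"spin":0},{"gripper":0.5,"travel":[-0.0365,-0.0135,0],"spin":0},{"gripper":0.5,"travel":[-0.0365,-0.0135,0],"spin":0},{"gripper":0.5,"travel":[0,0,0],"spin":0},{"gripper":0.5,"travel":[0,0,0.03],"spin":0},{"gripper":0.5,"travel":[0,0,0.03],"spin":0},{"gripper":0.5,"travel":[0,0,0.02],"spin":0},{"gripper":0.5,"travel":[0,0,0.01],"spin":0},{"gripper":0.5,"travel":[0,0,0.005],"spin":0},{"gripper":0.5,"travel":[0,0,0.003],"spin":0},{"gripper":0.5,"travel":[0,0,0],"spin":0},{"gripper":0.5,"travel":[0,0,0],"spin":0}]}}

```text
t: 17.95
tool_pos: [0.3948, 0.3262, -0.0263]
eef_rot: [3.141, -0.001, 1.035]
force: [0.0, 0.7, -0.6]
opening: 0.0441
grasp_force: 0.0
```

```bash
python3 - <<'E'
from h import *
im,d=arm.camera("side"); cv2.imwrite("pics/s5.png",cv2.resize(im[180:320,220:400],None,fx=4.2,fy=4.2,interpolation=cv2.INTER_CUBIC))
E
python3 chk.py .4955 .421 65 .4855 .399
```

```text
side 268 mid [0.4846 0.3979] size [0.025 0.024] top 0.0567 in tray -0.0255 0.0002
top 129 mid [0.4846 0.3936] size [0.027 0.026] top 0.0584 in tray -0.0294 -0.0017
```

View pics/s5.png

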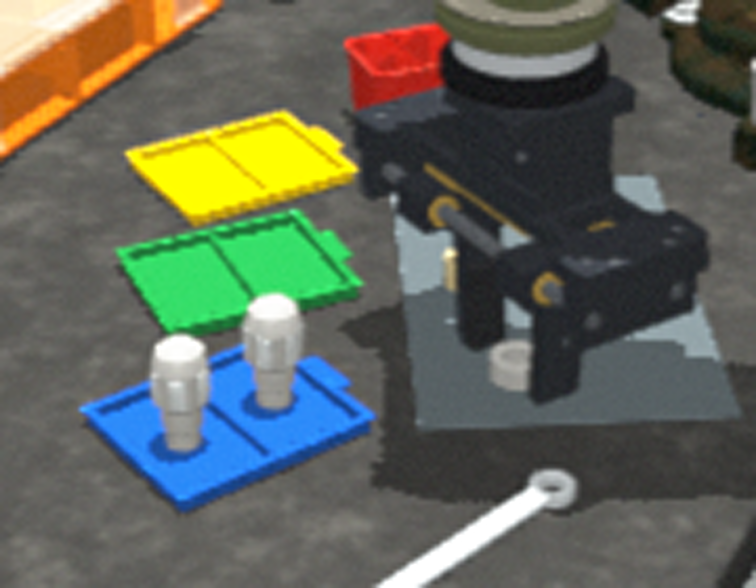

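The crop shows both adapters upright in the blue bays, with their feet near (185,445) and (275,405). The steel ring is between the fingers at (512,365). I'll close and lift.

{"op": "apply_moves", "data": {"commands": [{"gripper":0,"travel":[0,0,0],"spin":0},{"gripper":0,"travel":[0,0,0],"spin":0},{"gripper":0,"travel":[0,0,0],"spin":0},{"gripper":0,"travel":[0,0,0],"spin":0},{"gripper":0,"travel":[0,0,0],"spin":0},{"gripper":0,"travel":[0,0,0],"spin":0},{"gripper":0,"travel":[0,0,0],"spin":0},{"gripper":0,"travel":[0,0,-0.01],"spin":0},{"gripper":0,"travel":[0,0,-0.03],"spin":0},{"gripper":0,"travel":[0,0,-0.04],"spin":0},{"gripper":0,"travel":[0,0,0],"spin":0},{"gripper":0,"travel":[0,0,0],"spin":0}]}}

```text
t: 19.3
tool_pos: [0.3945, 0.3261, 0.0537]
eef_rot: [3.141, -0.001, 1.035]
force: [-0.4, 0.3, -0.7]
opening: 0.0245
grasp_force: 25.0
```

```bash
python3 go.py .633,.225,.055 .633,.225,-.02
```

```text
.633,.225,.055 [ 0.0349  0.2566 -0.0013] rows 7 [ 0.005   0.0367 -0.0002]
.633,.225,-.02 [0.    0.    0.075] rows 2 [0.     0.     0.0375]
```

{"op": "apply_moves", "data": {"commands": [{"gripper":0,"travel":[0.005,0.0367,0],"spin":0},{"gripper":0,"travel":[0.005,0.0367,0],"spin":0},{"gripper":0,"travel":[0.005,0.0367,0],"spin":0},{"gripper":0,"travel":[0.005,0.0367,0],"spin":0},{"gripper":0,"travel":[0.005,0.0367,0],"spin":0},{"gripper":0,"travel":[0.005,0.0367,0],"spin":0},{"gripper":0,"travel":[0.005,0.0367,0],"spin":0},{"gripper":0,"travel":[0,0,0],"spin":0},{"gripper":0,"travel":[0,0,0.03],"spin":0},{"gripper":0,"travel":[0,0,0.03],"spin":0},{"gripper":0,"travel":[0,0,0],"spin":0},{"gripper":0,"travel":[0,0,0],"spin":0}]}}

```text
t: 20.5
tool_pos: [0.6324, 0.2251, -0.0072]
eef_rot: [-3.14, 0.001, 1.035]
force: [-0.0, -1.0, 1.1]
opening: 0.0243
grasp_force: 25.0
```

Run:
```python
from h import *
im,d=arm.camera("side"); cv2.imwrite("pics/s6.png",cv2.resize(im[160:270,210:370],None,fx=4.8,fy=4.8,interpolation=cv2.INTER_CUBIC))
P,u,v=pts("side",d,np.ones(d.shape,bool)); t=arm.sense()["tool_pos"]; C=im[v,u].astype(int)
s=(np.hypot(P[:,0]-t[0],P[:,1]-t[1])<.05)&(P[:,2]>.014)&(P[:,2]<.06)&(C.max(1)<75)
print(t,"finger tip z",np.percentile(P[s,2],[0,2,5]))
```

```text
[ 0.63325743  0.22523505 -0.00599851] finger tip z [0.02460737 0.02955591 0.03075993]
```

View pics/s6.png

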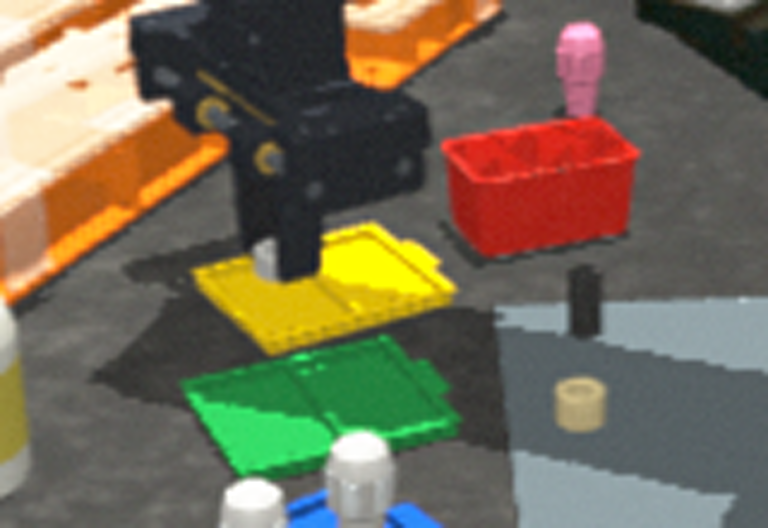

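{"op": "apply_moves", "data": {"commands": [{"gripper":0,"travel":[0,0,0.01],"spin":0},{"gripper":0,"travel":[0,0,0.005],"spin":0},{"gripper":0,"travel":[0,0,0.002],"spin":0},{"gripper":0,"travel":[0,0,0],"spin":0},{"gripper":0,"travel":[0,0,0],"spin":0}]}}

```text
t: 21.05
tool_pos: [0.6332, 0.2248, -0.0238]
eef_rot: [3.141, -0.0, 1.035]
force: [0.6, -0.0, -0.5]
opening: 0.0243
grasp_force: 25.0
```

{"op": "apply_moves", "data": {"commands": [{"gripper":0,"travel":[0,0,0.0013],"spin":0},{"gripper":0,"travel":[0,0,0],"spin":0},{"gripper":0.38,"travel":[0,0,0],"spin":0},{"gripper":0.38,"travel":[0,0,0],"spin":0},{"gripper":0.38,"travel":[0,0,0],"spin":0},{"gripper":0.38,"travel":[0,0,0],"spin":0},{"gripper":0.38,"travel":[0,0,-0.02],"spin":0},{"gripper":0.38,"travel":[0,0,-0.03],"spin":0},{"gripper":0.5,"travel":[0,0,-0.03],"spin":0},{"gripper":0.5,"travel":[0,0,0],"spin":0}]}}

```text
t: 22.05
tool_pos: [0.6353, 0.2253, 0.0594]
eef_rot: [3.136, -0.005, 1.035]
force: [-0.0, 0.3, 0.0]
opening: 0.0439
grasp_force: 0.0
```

```bash
python3 go.py .453,.259,.055 .453,.259,-.026 .453,.259,.055 .609,.184,.055 .609,.184,-.01
```

```text
.453,.259,.055 [-0.0641 -0.1739  0.0044] rows 5 [-0.0128 -0.0348  0.0009]
.453,.259,-.026 [0.    0.    0.081] rows 3 [0.    0.    0.027]
.453,.259,.055 [ 0.     0.    -0.081] rows 3 [ 0.     0.    -0.027]
.609,.184,.055 [ 0.0152  0.1724 -0.    ] rows 5 [ 0.003   0.0345 -0.    ]
.609,.184,-.01 [0.    0.    0.065] rows 2 [0.     0.     0.0325]
```

{"op": "apply_moves", "data": {"commands": [{"gripper":0.5,"travel":[-0.0128,-0.0348,0],"spin":0},{"gripper":0.5,"travel":[-0.0128,-0.0348,0],"spin":0},{"gripper":0.5,"travel":[-0.0128,-0.0348,0],"spin":0},{"gripper":0.5,"travel":[-0.0128,-0.0348,0],"spin":0},{"gripper":0.5,"travel":[-0.0128,-0.0348,0],"spin":0},{"gripper":0.5,"travel":[0,0,0],"spin":0},{"gripper":0.5,"travel":[0,0,0],"spin":0}]}}

```text
t: 22.75
tool_pos: [0.4509, 0.2589, 0.0547]
eef_rot: [3.141, -0.0, 1.035]
force: [1.1, 0.5, 0.2]
opening: 0.0439
grasp_force: 0.0
```

```bash
sed -i 's/P\[:,2\]>.0125/P[:,2]>.0115/' chk.py; python3 chk.py .623 .2035 59.5 .633 .225; python3 go.py .453,.259,.055 .453,.259,-.026
```

```text
side 43 mid [0.6331 0.2255] size [0.025 0.029] top 0.0161 in tray 0.0241 0.0025
top 61 mid [0.6302 0.2243] size [0.024 0.024] top 0.0176 in tray 0.0216 0.0043
.453,.259,.055 [ 0.001   0.0008 -0.0004] rows 1 [ 0.001   0.0008 -0.0004]
.453,.259,-.026 [0.    0.    0.081] rows 3 [0.    0.    0.027]
```

Steel is placed well. Next is the brass bushing.

{"op": "apply_moves", "data": {"commands": [{"gripper":0.5,"travel":[0.001,0.001,0.03],"spin":0},{"gripper":0.5,"travel":[0,0,0.03],"spin":0},{"gripper":0.5,"travel":[0,0,0.015],"spin":0},{"gripper":0.5,"travel":[0,0,0.005],"spin":0},{"gripper":0.5,"travel":[0,0,0],"spin":0},{"gripper":0,"travel":[0,0,0],"spin":0},{"gripper":0,"travel":[0,0,0],"spin":0},{"gripper":0,"travel":[0,0,0],"spin":0},{"gripper":0,"travel":[0,0,0],"spin":0},{"gripper":0,"travel":[0,0,0],"spin":0},{"gripper":0,"travel":[0,0,0],"spin":0},{"gripper":0,"travel":[0,0,0],"spin":0}]}}

```text
t: 24.05
tool_pos: [0.4526, 0.2592, -0.0247]
eef_rot: [3.141, -0.001, 1.035]
force: [0.1, -0.6, 6.3]
opening: 0.0204
grasp_force: 25.0
```

{"op": "apply_moves", "data": {"commands": [{"gripper":0,"travel":[0,0,-0.01],"spin":0},{"gripper":0,"travel":[0,0,-0.03],"spin":0},{"gripper":0,"travel":[0,0,-0.04],"spin":0},{"gripper":0,"travel":[0.003,0.0345,0],"spin":0},{"gripper":0,"travel":[0.003,0.0345,0],"spin":0},{"gripper":0,"travel":[0.003,0.0345,0],"spin":0},{"gripper":0,"travel":[0.003,0.0345,0],"spin":0},{"gripper":0,"travel":[0.003,0.0345,0],"spin":0},{"gripper":0,"travel":[0,0,0],"spin":0},{"gripper":0,"travel":[0,0,0.03],"spin":0},{"gripper":0,"travel":[0,0,0.03],"spin":0},{"gripper":0,"travel":[0,0,0.01],"spin":0},{"gripper":0,"travel":[0,0,0.005],"spin":0},{"gripper":0,"travel":[0,0,0.0025],"spin":0},{"gripper":0,"travel":[0,0,0],"spin":0},{"gripper":0,"travel":[0,0,0],"spin":0}]}}

```text
t: 25.65
tool_pos: [0.6087, 0.184, -0.0217]
eef_rot: [3.14, -0.001, 1.035]
force: [0.2, 0.3, -0.7]
opening: 0.0205
grasp_force: 25.0
```

{"op": "apply_moves", "data": {"commands": [{"gripper":0,"travel":[0,0,0.001],"spin":0},{"gripper":0,"travel":[0,0,0.0008],"spin":0},{"gripper":0,"travel":[0,0,0],"spin":0},{"gripper":0.35,"travel":[0,0,0],"spin":0},{"gripper":0.35,"travel":[0,0,0],"spin":0},{"gripper":0.35,"travel":[0,0,0],"spin":0},{"gripper":0.35,"travel":[0,0,0],"spin":0},{"gripper":0.35,"travel":[0,0,-0.02],"spin":0},{"gripper":0.35,"travel":[0,0,-0.03],"spin":0},{"gripper":0.45,"travel":[0,0,-0.03],"spin":0},{"gripper":0.45,"travel":[0,0,0],"spin":0.13},{"gripper":0.45,"travel":[0,0,0],"spin":0},{"gripper":0.45,"travel":[0,0,0],"spin":0}]}}

```text
t: 26.95
tool_pos: [0.6077, 0.1838, 0.0547]
eef_rot: [-3.141, 0.001, 0.908]
force: [-0.7, 0.3, -0.6]
opening: 0.0393
grasp_force: 0.0
```

```bash
python3 go.py .4865,.1825,.055 .4865,.1825,-.021 .4865,.1825,.055 .5465,.288,.055 .5465,.288,-.02
```

```text
.4865,.1825,.055 [-0.0756 -0.0947 -0.0003] rows 4 [-0.0189 -0.0237 -0.0001]
.4865,.1825,-.021 [0.    0.    0.076] rows 2 [0.    0.    0.038]
.4865,.1825,.055 [ 0.     0.    -0.076] rows 2 [ 0.     0.    -0.038]
.5465,.288,.055 [ 0.1201 -0.0176 -0.    ] rows 4 [ 0.03   -0.0044 -0.    ]
.5465,.288,-.02 [0.    0.    0.075] rows 2 [0.     0.     0.0375]
```

{"op": "apply_moves", "data": {"commands": [{"gripper":0.45,"travel":[-0.019,-0.0237,0],"spin":0},{"gripper":0.45,"travel":[-0.019,-0.0237,0],"spin":0},{"gripper":0.45,"travel":[-0.019,-0.0237,0],"spin":0},{"gripper":0.45,"travel":[-0.019,-0.0237,0],"spin":0},{"gripper":0.45,"travel":[0,0,0],"spin":0},{"gripper":0.45,"travel":[0,0,0.03],"spin":0},{"gripper":0.45,"travel":[0,0,0.03],"spin":0},{"gripper":0.45,"travel":[0,0,0.015],"spin":0},{"gripper":0.45,"travel":[0,0,0],"spin":0},{"gripper":0,"travel":[0,0,0],"spin":0},{"gripper":0,"travel":[0,0,0],"spin":0},{"gripper":0,"travel":[0,0,0],"spin":0},{"gripper":0,"travel":[0,0,0],"spin":0},{"gripper":0,"travel":[0,0,0],"spin":0},{"gripper":0,"travel":[0,0,0],"spin":0},{"gripper":0,"travel":[0,0,0],"spin":0}], "force": 15}}

```text
t: 28.55
tool_pos: [0.4872, 0.1827, -0.0189]
eef_rot: [3.14, -0.001, 0.905]
force: [0.1, -0.1, 6.3]
opening: 0.0166
grasp_force: 15.0
```

```bash
python3 chk.py .623 .2035 59.5 .609 .184
```

```text
side 52 mid [0.61  0.187] size [0.025 0.024] top 0.0201 in tray -0.0208 0.0028
top 52 mid [0.6061 0.183 ] size [0.021 0.019] top 0.0207 in tray -0.0262 0.0041
```

{"op": "apply_moves", "data": {"commands": [{"gripper":0,"travel":[0,0,-0.01],"spin":0},{"gripper":0,"travel":[0,0,-0.03],"spin":0},{"gripper":0,"travel":[0,0,-0.035],"spin":0},{"gripper":0,"travel":[0.03,-0.0044,0],"spin":0},{"gripper":0,"travel":[0.03,-0.0044,0],"spin":0},{"gripper":0,"travel":[0.03,-0.0044,0],"spin":0},{"gripper":0,"travel":[0.03,-0.0044,0],"spin":0},{"gripper":0,"travel":[0,0,0],"spin":0},{"gripper":0,"travel":[0,0,0.03],"spin":0},{"gripper":0,"travel":[0,0,0.025],"spin":0},{"gripper":0,"travel":[0,0,0.01],"spin":0},{"gripper":0,"travel":[0,0,0.005],"spin":0},{"gripper":0,"travel":[0,0,0.002],"spin":0},{"gripper":0,"travel":[0,0,0],"spin":0},{"gripper":0,"travel":[0,0,0],"spin":0}]}}

```text
t: 30.15
tool_pos: [0.5474, 0.288, -0.0156]
eef_rot: [3.141, -0.001, 0.905]
force: [-0.1, 1.1, -0.5]
opening: 0.0163
grasp_force: 15.0
```

{"op": "apply_moves", "data": {"commands": [{"gripper":0,"travel":[0,0,0.001],"spin":0},{"gripper":0,"travel":[0,0,0.001],"spin":0},{"gripper":0,"travel":[0,0,0],"spin":0},{"gripper":0.35,"travel":[0,0,0],"spin":0},{"gripper":0.35,"travel":[0,0,0],"spin":0},{"gripper":0.35,"travel":[0,0,0],"spin":0},{"gripper":0.35,"travel":[0,0,0],"spin":0},{"gripper":0.35,"travel":[0,0,-0.02],"spin":0},{"gripper":0.35,"travel":[0,0,-0.03],"spin":0},{"gripper":0.35,"travel":[0,0,-0.04],"spin":0},{"gripper":0.35,"travel":[-0.04,0,-0.02],"spin":0},{"gripper":0.35,"travel":[-0.04,0,-0.02],"spin":0},{"gripper":0.35,"travel":[-0.04,0,-0.02],"spin":0},{"gripper":0.35,"travel":[-0.04,0,0],"spin":0},{"gripper":0.35,"travel":[0,0,0],"spin":0},{"gripper":0.35,"travel":[0,0,0],"spin":0}]}}

```text
t: 31.75
tool_pos: [0.4483, 0.1619, 0.1319]
eef_rot: [3.141, -0.001, 0.904]
force: [-0.1, 0.0, -0.2]
opening: 0.0309
grasp_force: 0.0
```

```bash
python3 chk.py .5613 .307 52 .5465 .288
python3 - <<'E'
from h import *
im,d=arm.camera("side"); cv2.imwrite("pics/s7.png",cv2.resize(im[130:330,200:420],None,fx=3.4,fy=2.9,interpolation=cv2.INTER_CUBIC))
E
```

```text
side 103 mid [0.547  0.2883] size [0.017 0.023] top 0.0386 in tray -0.0236 -0.0003
top 56 mid [0.5452 0.2864] size [0.016 0.016] top 0.0388 in tray -0.0262 -0.0
```

View pics/s7.png

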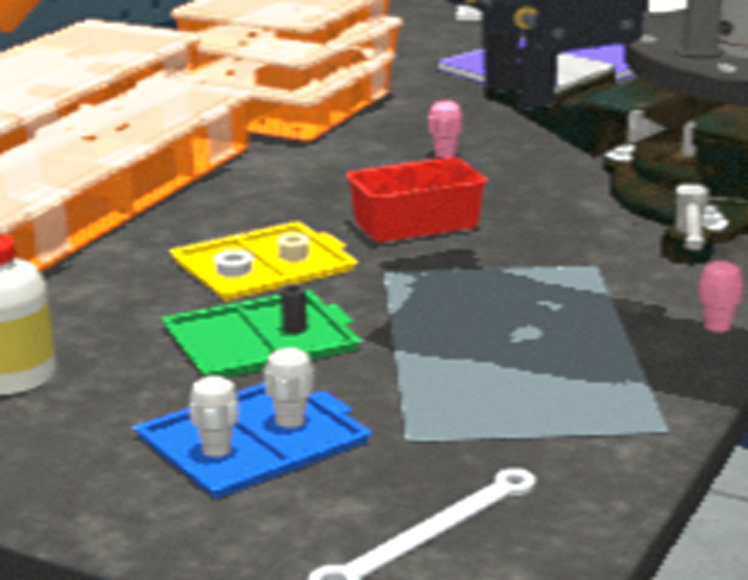

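All five parts stand upright in their bays: adapters at (213,415) and (290,390), rings at (235,262) and (292,245), sleeve at (293,310). The bystanders are untouched and the gripper is clear.

```bash
python3 -c "
from bench import arm
print(arm.sign_off())"
```

```text
the job is handed in; nothing more can be done
None
```

The job is handed in at about 32 s of the 120 s: all five parts are in their bays, upright and released, the bystanders look untouched, and no verdict was reported back; my first grasp closed on top of an adapter because the fingertips sit about 32 mm higher than the reported TCP, and I corrected for that from then on.

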